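# Put the levelling shims away in the lidded tub

## Task

Clear the thin brass shims off the instrument stand: they are too thin to pick up where they lie, so slide each one out over the stand's free edge, pinch it there and put it in the open tub, without dropping any on the table. When every shim is inside, put the lid on the tub and press it down against its stiff seal until it sits fully home and level; leave the mug, the bottle and the screwdriver where they are.

Things in the scene. Friction and masses are not known exactly. Their poses are not given: they have to be found in the camera images.
- stand: Low fixed aluminium stand, 190 (its x) x 350 (its y) mm, flat top 60 mm above the table, no lip. Origin at the table under its centre. Its +x edge (away from the robot) is free: nothing stands in front of or below that edge outside the stand.
- stand_edge (a point): Middle of the free edge of the stand, at the height of its top face, 95 mm from the stand's centre along its x. The edge runs along the stand's y.
- shim0: Thin flat brass shim plate, 105 (its x) x 45 (its y) x 2.5 mm, 100 g, lying on the stand with its long side roughly towards the free edge. Origin at the centre of its underside. Three or four of the four identical shims are present.
- shim1: As shim0.
- shim2: As shim0.
- tub: Open rectangular grey plastic tub, fixed on the table, 158 (its x) x 122 (its y) mm outside, 60 mm tall, walls and floor 4 mm thick. Origin at the table under its centre.
- tub_rim (a point): Centre of the tub's mouth at rim height, 60 mm up. Inside the mouth a dark seal frame, 8 mm wide, leaves a 132 x 96 mm opening; its top lies 8 mm below the rim and it slides 6 mm down against about 7 N of friction and stays down: the lid's skirt first rests on it with the lid 6 mm proud, then must be pressed home.
- lid: Loose grey lid, 120 g, on the table right side up on its skirt. Origin: centre of the skirt's underside. Skirt 142 (x) x 106 (y) mm outside, 14 mm deep (4 mm clearance all round in the tub's mouth); above it a 166 x 130 mm flange, 14 to 18 mm above the origin. Fits either way round, long side along the tub's. Fully home, its flange is on the rim, its origin 46 mm above the tub's.
- mug: White mug, 80 mm across, 90 mm tall, stands beyond the work. Origin under its centre. Not to be disturbed.
- sanitizer: Clear bottle, 54 mm across, 130 mm tall, at the left of the work. Origin under its centre. Not to be disturbed.
- driver: Screwdriver lying on the table beyond the work. Origin at its underside. Not to be disturbed.
- lid_rib (a point): Centre of the top of the lid's black grip rib, 46 mm above the lid's origin. The rib is 70 (lid x) x 16 (lid y) mm and rises 28 mm from the flange.
- shim3: As shim0.

How it is judged:
On the way, in this order (a step that is already met when the one before it is completed fails the run):
1. every shim is inside the tub, the lid not yet on it (horizontal distance between each of shim0, shim1, shim2, shim3 and tub below 0.045 m and z of each of shim0, shim1, shim2, shim3 in the frame of tub below 0.035 m and horizontal distance between lid and tub above 0.1 m), for 0.2 s.
2. the lid is pressed home on the tub, level (horizontal distance between lid and tub below 0.009 m and z of lid in the frame of tub below 0.0485 m and angle between lid's own z axis and vertical below 0.03 rad), for 0.2 s.
At the end, for the whole second after the job is handed in: Every shim present lies in the tub (centre within 45 mm of the tub's centre, below 35 mm); the lid is on the tub, centred within 9 mm, level within 0.03 rad, pressed to within 2.5 mm of fully home (origin below 48.5 mm over the tub's origin) and at rest (all of step 2 and horizontal distance between each of shim0, shim1, shim2, shim3 and tub below 0.045 m and z of each of shim0, shim1, shim2, shim3 in the frame of tub below 0.035 m and z of lid in the frame of tub above 0.042 m and linear speed of lid below 0.02 m/s); the robot touches nothing.
It fails at once if a shim falls onto the table or floor ((height (world z) of shim0 below 0.04 m and horizontal distance between shim0 and tub above 0.09 m) or (height (world z) of shim1 below 0.04 m and horizontal distance between shim1 and tub above 0.09 m) or (height (world z) of shim2 below 0.04 m and horizontal distance between shim2 and tub above 0.09 m) or (height (world z) of shim3 below 0.04 m and horizontal distance between shim3 and tub above 0.09 m)).
It fails at once if the mug, the bottle or the screwdriver is disturbed (distance of any of mug, sanitizer, driver from where it was at the start of the episode above 0.03 m).
Of shim0, shim1, shim2, shim3 only 3 to 4 are there at a start; the rules pass over those that are not, and their reading is None.
At some moment in a run one of lid may be knocked a few centimetres aside while the robot is not near it.
It also fails if it takes over 210 s, if anything falls off the work surface, if the arm or the gripper's body presses on something with over 40 N, if the wrist force passes 120 N, or if a joint passes its speed limit or range.

## Robot

A 6-joint arm with a two-finger parallel gripper is mounted at the origin on the work surface. World frame = base frame: x ahead of the robot, y to its left, z up, the work surface at z = 0. Lengths are in m, angles in rad, forces in N, time in s.
With the tool pointing down it reaches from about 0.425 to 0.95 m from the base axis. Payload 14.7 kg.
Tool frame: the origin (TCP) lies on the mounting face of the last link; the fingertips stand 173 mm ahead of it and the grasp point (between the pads) lies 155 mm ahead of it; z points along the fingers, y is the line along which they close (so a half turn about z gives the same grasp; the last joint's range is limited). The gripper opens to 85 mm and grips with 20 to 120 N. Pads are 22 mm wide; open, the fingers measure 114 mm over their backs; the gripper's body (76 mm by 85 mm) begins 54 mm behind the grasp point. The pads swing forward as they close: fully open they stand 13 mm farther back than shut.
Start: joints at [1.224, 0.48, 1.596, -0, 1.065, -0.047], TCP at [0.192, 0.621, 0.405] pointing down, gripper open.
Joint ranges: [-2.75, 2.75], [-0.82, 2.05], [0.23, 2.67], [-1.56, 4.7], [0.09, 2.69], [-2.92, 2.92]. Speed limits (rad/s): [1.89, 1.89, 2.39, 3.01, 3.01, 3.01].

## Interface

Orientations are given as a unit quaternion [w, x, y, z].
In Python, from plant import ctrl gives the robot as it stands. The module is installed in compiled form; this text tells all that it offers.
- The arm moves only by the tool carry_out, never from a script. Its argument "commands" is text: rows parted by semicolons, each of 7 numbers parted by spaces: the turn, a rotation vector about the tool's x, y, z in rad, then the shift along the tool's x, y, z in cm, then the closure in counts, from 0 (fully open) to 255 (shut). A call has 1 to 8 rows; each row is the pose to reach, as a shift and turn from the pose commanded when the call began, along the tool's axes at that moment; what a row does not reach only later rows make up. A row lasts 1/10 s, in which the tool goes at most 50 mm and 8.59 degrees, less where a joint would pass 70% of its speed; a pose out of reach is approached as far as the arm can. A call with a gripper value outside its range is refused whole. The fingers move at their own pace and stop on an object; "newtons" is the grip in N (left out, the last holds). Time passes only in rows, so rows that repeat a pose let the fingers close. It gives the time, the measured TCP pose, the force, the opening and the grip force at its end, in the units of the state.
- ctrl.sense(): the state, without advancing time (a new reading comes with each control period).
- ctrl.camera(name): name is "side" or "top" or "wrist"; returns (picture, depth): 384x512x3 uint8, red, green, blue; 384x512 float32, m along the optical axis (not along the pixel's ray), 0 where there is no reading.
- ctrl.camera_model(name): a dict with "camera_matrix" (3x3 intrinsics, pixels), "dist_coeffs" ([k1, k2, p1, p2, k3] as OpenCV has them; the pictures are not rectified), "rvec" (rotation vector, rad) and "tvec" (3), from world to camera coordinates, as OpenCV has them. Camera axes: x right, y down, z forward; pixel columns grow to the right and rows downward; lengths in m; the calibration is good to about 2 mm. A picture is of the moment at which its call begins: read the wrist's pose just before it. camera_model takes no time and is no camera call; for the wrist camera it gives the pose at the moment of the call.
- ctrl.hand_in(): hands the job in; it is judged then, once.
The state is a dict: "t": time; "q": joint angles; "qd": joint speeds; "joint_efforts": joint torques, N m; "tcp_pos": TCP position; "tcp_rot": TCP orientation; "force": force on the tool from outside, world axes, zero at the start; "wrist_torque": the same for the moment, N m; "finger_gap": finger opening in m; "finger_force": force on a finger pad.
Only numpy, scipy, OpenCV 4.12 (cv2) and the standard library are available. Lean on these libraries where they do the work, as an engineer would, in place of code of your own. Each camera call takes 0.05 s, during which the arm holds its last target. There are 200 camera calls.

## Working session

There is one attempt and no reset: what is moved stays moved. The work goes in short steps, Python scripts to look and compute and a tool call to move; the robot and the scene stay as the last step left them, time stands still between calls to the robot, and variables do not carry over. Pictures are saved under pics/ and viewed, at most 14 in all, crops included, and the job is handed in when it is done.

Besides the shell and the picture viewer there is one more tool, called after "Request:" as name(argument=value, ...), one argument or row to a line, values as JSON. carry_out: Moves the arm, as the interface text tells. Its arguments: {"type":"object","properties":{"commands":{"type":"string"},"newtons":{"type":"number"}},"required":["commands"]}

```bash
mkdir -p pics; cat > h.py <<'E'
import numpy as np, cv2
from scipy.spatial.transform import Rotation as R
from plant import ctrl
def shot(n):
    m=ctrl.camera_model(n); p,d=ctrl.camera(n); return p,d,m
def pts(m,uv,d):
    uv=np.asarray(uv,float).reshape(-1,1,2)
    n=cv2.undistortPoints(uv,m["camera_matrix"],np.array(m["dist_coeffs"],float)).reshape(-1,2)
    c=np.c_[n,np.ones(len(n))]*np.asarray(d).reshape(-1,1)
    Rm=cv2.Rodrigues(np.array(m["rvec"],float))[0]
    return (c-np.ravel(m["tvec"]))@Rm
def ray(m,uv,z):
    a=pts(m,uv,np.zeros(len(uv)));b=pts(m,uv,np.ones(len(uv)))
    k=(z-a[:,2])/(b[:,2]-a[:,2]); return a+(b-a)*k[:,None]
def cloud(m,d):
    v,u=np.mgrid[:384,:512]
    return pts(m,np.c_[u.ravel(),v.ravel()],d.ravel()).reshape(384,512,3)
E
python3 - <<'E'
from h import *
for n in ("top","side"):
    p,d,m=shot(n); cv2.imwrite(f"pics/{n}0.png",cv2.cvtColor(p,cv2.COLOR_RGB2BGR)); np.savez(f"{n}0.npz",p=p,d=d)
    print(n,pts(m,[[256,192]],[0]),pts(m,[[256,192]],[1]))
print(ctrl.sense())
E
```

```text
top [[0.43320579 0.11416651 1.34709274]] [[0.52436129 0.10863924 0.3511165 ]]
side [[-0.2151723  -0.6802102   0.77290607]] [[ 0.36467097 -0.05016304  0.25588164]]
{'t': 0.1, 'q': array([ 1.22443567e+00,  4.80767685e-01,  1.59681369e+00,  4.08396726e-06,
        1.06507832e+00, -4.66158728e-02]), 'qd': array([ 0.00086793, -0.00022127, -0.00232596, -0.00018722,  0.00161427,
        0.00027983]), 'joint_efforts': array([ 1.19856817e-03, -9.52240419e+01, -4.31044436e+01, -7.01299950e-05,
        5.13531835e-03, -9.66823507e-06]), 'tcp_pos': array([0.19185817, 0.62085314, 0.40413634]), 'tcp_rot': array([-1.05909203e-04,  1.49312914e-01,  9.88789851e-01, -5.22908158e-04]), 'force': array([ 0.41698021, -0.25729448, -0.0016829 ]), 'wrist_torque': array([ 0.00912453, -0.02561687,  0.01404589]), 'finger_force': 0.0, 'finger_gap': 0.08525524895672155}
```

View pics/top0.png

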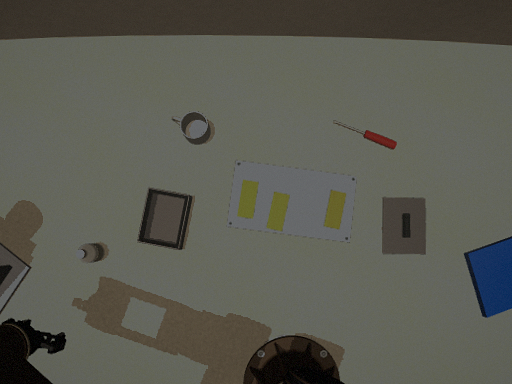

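View pics/side0.png

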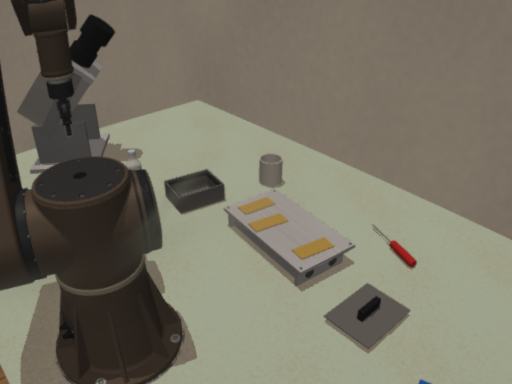

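The top view shows three shims at (248,199), (278,211) and (335,209) on the white stand. The tub is at (165,218), the lid at (404,226) with its rib at (406,225), the mug at (195,128), the bottle at (92,252) and the driver at (370,135). Next I'll measure them.

```bash
cat > meas.py <<'E'
from h import *
def rects(p,m,mask,z,amin,n=9):
    out=[]
    cs,_=cv2.findContours(mask.astype(np.uint8),cv2.RETR_EXTERNAL,cv2.CHAIN_APPROX_NONE)
    for c in cs:
        if cv2.contourArea(c)<amin: continue
        w=ray(m,c.reshape(-1,2),z)
        (cx,cy),(a,b),t=cv2.minAreaRect((w[:,:2]*1000).astype(np.float32))
        if a<b: a,b,t=b,a,t+90
        t=(t+90)%180-90
        out.append((round(cx/1000,4),round(cy/1000,4),round(a),round(b),round(t,1)))
    return out
E
python3 - <<'E'
from meas import *
f=np.load("top0.npz");p,d=f["p"],f["d"];m=ctrl.camera_model("top")
hsv=cv2.cvtColor(p,cv2.COLOR_RGB2HSV);C=cloud(m,d)
for u,v in [(248,199),(278,211),(335,209),(310,210),(165,218),(404,240),(406,225),(200,220),(153,190),(189,218),(195,128),(92,252)]: print((u,v),p[v,u],hsv[v,u],C[v,u].round(4))
y=(hsv[...,0]>22)&(hsv[...,0]<35)&(hsv[...,1]>130); print("shims",rects(p,m,y,0.0625,100))
x=C[...,2]
st=(x>.05)&(x<.075)&(C[...,0]>.4)&(C[...,0]<.8)&(C[...,1]<.17)&(C[...,1]>-.25)
print("stand",rects(p,m,st,.06,2000))
tb=(x>.045)&(x<.075)&(C[...,1]>.17)&(C[...,1]<.4)&(C[...,0]>.4)&(C[...,0]<.7);print("tub",rects(p,m,tb,.06,200))
lb=(x>.01)&(x<.06)&(C[...,1]<-.22)&(C[...,1]>-.42)&(C[...,0]>.4)&(C[...,0]<.7);print("lid",rects(p,m,lb,.018,200))
rb=(x>.035)&(x<.06)&(C[...,1]<-.22)&(C[...,1]>-.42)&(C[...,0]>.4)&(C[...,0]<.7);print("rib",rects(p,m,rb,.046,30))
for c in [(238,163),(353,179),(230,224),(348,239)]: print("screw",ray(m,[c],.06).round(4))
E
```

```text
(248, 199) [104 108  48] [ 32 142 108] [0.5304 0.1293 0.0676]
(278, 211) [104 107  48] [ 32 141 107] [0.4979 0.0444 0.0579]
(335, 209) [104 100  43] [ 28 150 104] [ 0.5045 -0.1165  0.0641]
(310, 210) [102 104 106] [105  10 106] [ 0.5013 -0.0459  0.061 ]
(165, 218) [78 70 63] [14 49 78] [0.4763 0.3733 0.008 ]
(404, 240) [70 65 59] [16 40 70] [ 0.4169 -0.3284  0.0231]
(406, 225) [31 31 27] [30 33 31] [ 0.4603 -0.3256  0.0514]
(200, 220) [102 104  94] [ 36  25 104] [0.4719 0.2705 0.0032]
(153, 190) [25 22 20] [12 51 25] [0.5543 0.4015 0.0533]
(189, 218) [85 75 60] [18 75 85] [0.4774 0.303  0.0039]
(195, 128) [103 106 108] [102  12 108] [0.7467 0.2915 0.0073]
(92, 252) [87 81 70] [19 50 87] [0.3762 0.5613 0.0875]
shims [(0.4979, 0.0461, 101, 42, -12.2), (0.5039, -0.1161, 102, 42, -11.6), (0.5317, 0.1313, 101, 42, -8.7)]
stand [(0.5261, 0.0048, 349, 190, 83.0)]
tub [(0.4785, 0.3472, 156, 101, -0.5)]
lid [(0.4731, -0.331, 142, 132, -0.2)]
rib [(0.4605, -0.3275, 70, 18, -1.1)]
screw [[0.6334 0.1591 0.06  ]]
screw [[ 0.5909 -0.17    0.06  ]]
screw [[0.46   0.1792 0.06  ]]
screw [[ 0.4202 -0.1539  0.06  ]]
```

```bash
cat > go.py <<'E'
# go.py x y z yaw_of_tool_y(deg): rotvec and shift (cm) in present tool axes, tool straight down
import sys; from h import *
x,y,z,a=map(float,sys.argv[1:5]); s=ctrl.sense()
q=s["tcp_rot"]; T=R.from_quat([q[1],q[2],q[3],q[0]])
best=None
for k in (0,np.pi):
    ty=np.deg2rad(a)+k; Y=np.array([np.cos(ty),np.sin(ty),0]);Z=np.array([0,0,-1.])
    rv=(T.inv()*R.from_matrix(np.c_[np.cross(Y,Z),Y,Z])).as_rotvec()
    if best is None or np.linalg.norm(rv)<np.linalg.norm(best): best=rv
print("t",round(s["t"],2),"turn",best.round(4),"shift cm",(T.inv().apply(np.array([x,y,z])-s["tcp_pos"])*100).round(2),"F",s["force"].round(1),"gap",round(s["finger_gap"],4))
E
python3 go.py .5218 .1328 .26 81.3
python3 - <<'E'
from meas import *
f=np.load("top0.npz");p,d=f["p"],f["d"];m=ctrl.camera_model("top")
h=cv2.cvtColor(p,cv2.COLOR_RGB2HSV)
k=np.zeros(d.shape,bool);k[180:256,130:200]=1
bg=(h[...,2]>92)&(h[...,1]<60)
o=k&~(h[...,2]>90)
print("tub",rects(p,m,o,.06,500))
k=np.zeros(d.shape,bool);k[190:262,375:435]=1
print("lid",rects(p,m,k&(h[...,2]<85),.018,500),"rib",rects(p,m,k&(h[...,2]<45),.046,30))
E
```

```text
t 0.1 turn [-1.100e-03 -1.000e-04 -1.479e-01] shift cm [-45.93 -36.87  14.45] F [ 0.4 -0.3 -0. ] gap 0.0853
tub [(0.4739, 0.3615, 161, 140, -9.8)]
lid [(0.46, -0.33, 169, 132, -0.8)] rib [(0.4605, -0.326, 70, 21, -1.1)]
```

Request:
carry_out(
  commands="0 0 -0.148 -45.9 -36.9 10 255;0 0 -0.148 -45.9 -36.9 10 255;0 0 -0.148 -45.9 -36.9 10 255;0 0 -0.148 -45.9 -36.9 10 255;0 0 -0.148 -45.9 -36.9 10 255;0 0 -0.148 -45.9 -36.9 10 255;0 0 -0.148 -45.9 -36.9 10 255;0 0 -0.148 -45.9 -36.9 10 255",
  newtons=40,
)

```text
t: 0.9
tcp_pos: [0.4131, 0.2927, 0.3374]
tcp_rot: [-0.0, 0.076, 0.997, -0.0]
force: [0.2, 0.4, 0.2]
finger_gap: -0.0001
finger_force: 0.0
```

```bash
python3 go.py .5218 .1328 .26 81.3
```

```text
t 0.9 turn [-0.     -0.0001  0.0003] shift cm [-13.16 -14.16   7.74] F [0.2 0.4 0.2] gap -0.0001
```

Request:
carry_out(
  commands="0 0 0 -13.1 -14.1 5 255;0 0 0 -13.1 -14.1 5 255;0 0 0 -13.1 -14.1 5 255;0 0 0 -13.1 -14.1 5 255;0 0 0 -13.1 -14.1 5 255;0 0 0 -13.1 -14.1 5 255;0 0 0 -13.1 -14.1 5 255",
)

```text
t: 1.6
tcp_pos: [0.5201, 0.1358, 0.2878]
tcp_rot: [-0.0, 0.076, 0.997, -0.0]
force: [-0.5, 0.9, -0.2]
finger_gap: -0.0001
finger_force: 0.0
```

```bash
python3 - <<'E'
from meas import *
p,d,m=shot("wrist"); cv2.imwrite("pics/w1.png",cv2.cvtColor(p,cv2.COLOR_RGB2BGR))
h=cv2.cvtColor(p,cv2.COLOR_RGB2HSV)
y=(h[...,0]>15)&(h[...,0]<38)&(h[...,1]>120); print("shims",rects(p,m,y,0.0625,300))
E
python3 go.py .5218 .1328 .2400 81.3
```

```text
shims [(0.5213, 0.133, 84, 45, -8.4), (0.4984, 0.0464, 105, 46, -12.0)]
t 1.65 turn [ 0.     -0.0003  0.0011] shift cm [-0.23 -0.3   4.79] F [-0.9 -0.4 -0.4] gap -0.0001
```

View pics/w1.png

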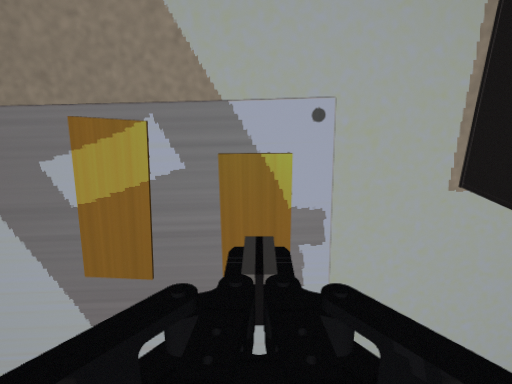

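The wrist view shows shim C at (256,205), partly hidden by the fingers, and shim A at (110,200). The near edge of the stand is along row 105. This agrees with the top view, so I'll descend.

Request:
carry_out(
  commands="0 0 0 -0.1 -0.2 4 255;0 0 0 -0.1 -0.2 4.6 255;0 0 0 -0.1 -0.2 4.8 255;0 0 0 -0.1 -0.2 5 255;0 0 0 -0.1 -0.2 5.1 255;0 0 0 -0.1 -0.2 5.1 255",
)

```text
t: 2.25
tcp_pos: [0.5215, 0.1333, 0.2376]
tcp_rot: [0.001, 0.076, 0.997, 0.0]
force: [0.1, 0.4, 1.0]
finger_gap: -0.0001
finger_force: 0.0
```

```bash
python3 go.py .5218 .1328 .2355 81.3
```

```text
t 2.25 turn [0.0004 0.0011 0.0002] shift cm [-0.04 -0.05  0.21] F [0.1 0.4 1. ] gap -0.0001
```

Request:
carry_out(
  commands="0 0 0 0 0 0.1 255;0 0 0 0 0 0.2 255;0 0 0 0 0 0.3 255;0 0 0 0 0 0.3 255",
)

```text
t: 2.65
tcp_pos: [0.5214, 0.1332, 0.2358]
tcp_rot: [0.001, 0.076, 0.997, 0.0]
force: [-10.3, -0.6, 40.8]
finger_gap: -0.0
finger_force: 20.5
```

Request:
carry_out(
  commands="0 0 0 0 0 -0.06 255;0 0 0 -1 0 -0.06 255;0 0 0 -2 0 -0.06 255;0 0 0 -3 0 -0.06 255;0 0 0 -4 0 -0.06 255;0 0 0 -5 0 -0.06 255;0 0 0 -6 0 -0.06 255;0 0 0 -6 0 -0.06 255",
)

```text
t: 3.45
tcp_pos: [0.5792, 0.124, 0.2358]
tcp_rot: [-0.002, 0.076, 0.997, -0.0]
force: [-19.5, 0.6, 41.1]
finger_gap: -0.0002
finger_force: 20.5
```

```bash
cat > look.py <<'E'
import sys; from meas import *
p,d,m=shot("top"); h=cv2.cvtColor(p,cv2.COLOR_RGB2HSV)
if len(sys.argv)>1: cv2.imwrite("pics/"+sys.argv[1],cv2.cvtColor(p,cv2.COLOR_RGB2BGR))
y=(h[...,0]>22)&(h[...,0]<36)&(h[...,1]>120)
ex=np.array([.9925,-.1219])
for r in rects(p,m,y,.0625,60): print(r,"s(centre) mm",round(1000*(np.array(r[:2])-[.5261,.0048])@ex))
E
python3 look.py
```

```text
(0.5038, -0.1158, 102, 43, -11.8) s(centre) mm -7
```

```bash
cat > near.py <<'E'
# near end of shims as the wrist camera sees them (centre from the near end + 52.5 mm)
import sys; from meas import *
p,d,m=shot("wrist"); h=cv2.cvtColor(p,cv2.COLOR_RGB2HSV); ex=np.array([.9925,-.1219])
if len(sys.argv)>1: cv2.imwrite("pics/"+sys.argv[1],cv2.cvtColor(p,cv2.COLOR_RGB2BGR))
y=(h[...,0]>10)&(h[...,0]<38)&(h[...,1]>120)
for r in rects(p,m,y,.0625,150):
    u=np.array([np.cos(np.deg2rad(r[4])),np.sin(np.deg2rad(r[4]))]); c=np.array(r[:2])+u*(52.5-r[2]/2)/1000
    print(r,"centre",c.round(4),"s",round(1000*(c-[.5261,.0048])@ex,1))
E
python3 near.py w2.png
```

```text
(0.6281, 0.1161, 18, 7, -8.7) centre [0.6711 0.1095] s 131.1
(0.5675, 0.1252, 62, 45, -8.5) centre [0.5888 0.122 ] s 47.9
(0.5036, 0.0453, 95, 46, -12.1) centre [0.5085 0.0443] s -22.3
```

View pics/w2.png

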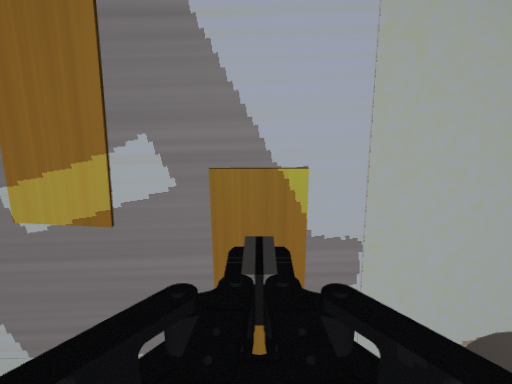

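The shim moved 58 mm with the fingers; its near end is now at about (258,168). It has 32 mm more to slide.

Request:
carry_out(
  commands="0 0 0 -1 0 0 255;0 0 0 -2 0 0 255;0 0 0 -3 0 0 255;0 0 0 -3.2 0 0 255;0 0 0 -3.2 0 0 255;0 0 0 -3.2 0 -1 255;0 0 0 -3.2 0 -4 255;0 0 0 -3.2 0 -6 255",
)

```text
t: 4.35
tcp_pos: [0.6124, 0.1192, 0.2959]
tcp_rot: [0.0, 0.076, 0.997, 0.0]
force: [-0.0, 0.0, 0.3]
finger_gap: 0.0001
finger_force: 0.0
```

```bash
python3 near.py; python3 go.py .62 .117 .27 81.3
```

```text
(0.6083, 0.1193, 80, 45, -8.6) centre [0.6207 0.1174] s 80.1
(0.513, 0.0425, 75, 45, -12.0) centre [0.5277 0.0394] s -2.7
t 4.4 turn [ 0.0013  0.0044 -0.0001] shift cm [-0.68 -0.14  2.89] F [1.9 0.2 3.7] gap -0.0004
```

```bash
python3 go.py .6573 .1119 .214 81.4
```

```text
t 4.4 turn [ 0.0013  0.0045 -0.0018] shift cm [-4.42 -0.08  8.51] F [1.9 0.2 3.7] gap -0.0004
```

Request:
carry_out(
  commands="0 0 0 -4.4 -0.1 0 0;0 0 0 -4.4 -0.1 0 0;0 0 0 -4.4 -0.1 0 0;0 0 0 -4.4 -0.1 2 0;0 0 0 -4.4 -0.1 4 0;0 0 0 -4.4 -0.1 4 0",
)

```text
t: 5.0
tcp_pos: [0.6538, 0.1115, 0.2519]
tcp_rot: [-0.002, 0.076, 0.997, -0.0]
force: [-0.9, -0.3, 0.9]
finger_gap: 0.0847
finger_force: 0.0
```

```bash
python3 near.py; python3 go.py .6573 .1119 .214 81.4
```

```text
(0.6206, 0.1174, 105, 45, -8.5) centre [0.6206 0.1174] s 80.1
(0.5389, 0.0377, 46, 23, 78.9) centre [0.5446 0.0666] s 10.8
t 5.05 turn [-0.0008 -0.003  -0.0016] shift cm [-0.29  0.07  3.93] F [ 0.  -0.1  0.3] gap 0.0854
```

Request:
carry_out(
  commands="0 0 0 -0.3 0.1 2 0;0 0 0 -0.3 0.1 3.9 0;0 0 0 -0.3 0.1 3.9 0;0 0 0 -0.3 0.1 3.9 60;0 0 0 -0.3 0.1 3.9 100;0 0 0 -0.3 0.1 3.9 255;0 0 0 -0.3 0.1 3.9 255;0 0 0 -0.3 0.1 3.9 255",
  newtons=40,
)

```text
t: 5.85
tcp_pos: [0.6591, 0.1122, 0.2163]
tcp_rot: [0.001, 0.076, 0.997, 0.0]
force: [-0.1, -0.2, 5.7]
finger_gap: 0.0435
finger_force: 40.0
```

```bash
python3 near.py w3.png; python3 go.py .6573 .1119 .214 81.4
```

```text
(0.62, 0.1175, 105, 46, -8.4) centre [0.62   0.1175] s 79.5
(0.5491, 0.0502, 18, 8, 78.0) centre [0.5581 0.0927] s 21.1
t 5.9 turn [ 0.0004  0.0014 -0.0017] shift cm [ 0.17 -0.05  0.22] F [ 1.1 -0.9  6.4] gap 0.0436
```

View pics/w3.png

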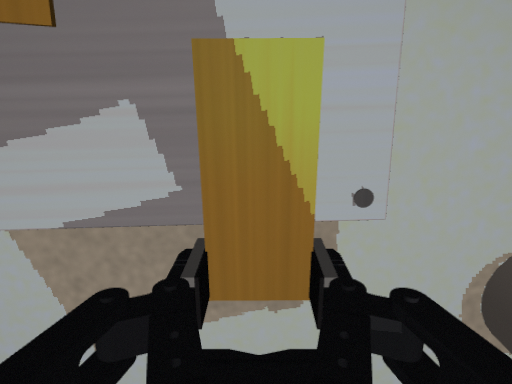

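The pads hold both edges of the overhanging part, at about (205,280) and (318,280). I'll lift a little and check.

Request:
carry_out(
  commands="0 0 0 0 0 0 255;0 0 0 0 0 0 255;0 0 0 0 0 -0.5 255;0 0 0 0 0 -1 255;0 0 0 0 0 -1.5 255;0 0 0 0 0 -2 255;0 0 0 0 0 -2 255",
  newtons=70,
)

```text
t: 6.6
tcp_pos: [0.6589, 0.1122, 0.2363]
tcp_rot: [0.001, 0.076, 0.997, 0.0]
force: [0.6, 0.2, -1.0]
finger_gap: 0.0424
finger_force: 70.8
```

```bash
python3 near.py w4.png; python3 - <<'E'
from h import *
print(ctrl.sense()["finger_gap"])
p,d,m=shot("wrist"); C=cloud(m,d)
for v in (60,100,150,200,240,280): print(v,C[v,258].round(4))
E
```

```text
(0.6255, 0.1168, 121, 52, -8.6) centre [0.6176 0.118 ] s 77.0
(0.5459, 0.0431, 33, 12, 82.0) centre [0.5509 0.0787] s 15.6
0.041948260752379354
60 [0.5746 0.1244 0.0803]
100 [0.5881 0.1223 0.0801]
150 [0.6062 0.1195 0.0816]
200 [0.6262 0.1164 0.081 ]
240 [0.6432 0.1138 0.0818]
280 [0.6616 0.111  0.0819]
```

View pics/w4.png

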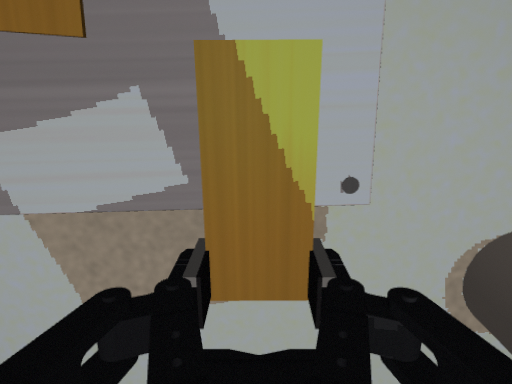

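```bash
python3 go.py .513 .3635 .32 80.2
```

```text
t 6.7 turn [0.     0.0001 0.0192] shift cm [18.2  22.65 -8.45] F [-0.5 -0.2 -0.4] gap 0.0422
```

Request:
carry_out(
  commands="0 0 0 0 0 -4 255;0 0 0 1 1 -8.5 255;0 0 0.019 4 5 -8.5 255;0 0 0.019 7 9 -8.5 255;0 0 0.019 10 13 -8.5 255;0 0 0.019 13 17 -8.5 255;0 0 0.019 16 20.5 -8.5 255;0 0 0.019 18.2 22.6 -8.5 255",
)

```text
t: 7.5
tcp_pos: [0.5112, 0.3656, 0.3202]
tcp_rot: [-0.0, 0.085, 0.996, 0.0]
force: [1.0, -0.4, -0.4]
finger_gap: 0.0419
finger_force: 71.3
```

Request:
carry_out(
  commands="0 0 0 0 0 0 255;0 0 0 0 0 0 255;0 0 0 0 0 0 255",
)

```text
t: 7.8
tcp_pos: [0.5134, 0.3624, 0.3202]
tcp_rot: [-0.0, 0.086, 0.996, -0.0]
force: [-0.2, -0.2, -1.1]
finger_gap: 0.0417
finger_force: 71.3
```

```bash
python3 near.py w5.png;python3 go.py .513 .3635 .32 80.2
```

```text
(0.5021, 0.3638, 192, 83, -9.6) centre [0.4592 0.3711] s -111.0
t 7.85 turn [-0.0002  0.     -0.0008] shift cm [0.08 0.12 0.03] F [-0.5 -0.2 -1.7] gap 0.0418
```

View pics/w5.png

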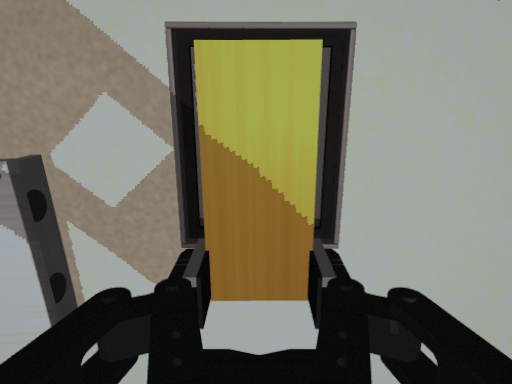

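The view shows the shim level over the tub, whose rim corners are at about (166,23), (355,23), (182,247) and (338,247).

```bash
python3 - <<'E'
from h import *
m=ctrl.camera_model("wrist"); c=ray(m,[(166,23),(355,23),(338,247),(182,247)],.06)
print(c.round(4),c.mean(0)); 
for i in range(4): print(np.linalg.norm(c[i]-c[(i+1)%4]).round(4))
e=c[3]+c[2]-c[0]-c[1]; print(np.rad2deg(np.arctan2(e[1],e[0])))
E
```

```text
[[0.3884 0.3239 0.06  ]
 [0.4088 0.4418 0.06  ]
 [0.5626 0.4155 0.06  ]
 [0.5419 0.2965 0.06  ]] [0.47543353 0.36941549 0.06      ]
0.1197
0.156
0.1208
0.156
-9.897484944313982
```

Request:
carry_out(
  commands="0 0 0 0.1 0.1 4 255;0 0 0 0.1 0.1 7 255;0 0 0 0.1 0.1 9 255;0 0 0 0.1 0.1 10.5 255;0 0 0 0.1 0.1 11.5 255;0 0 0 0.1 0.1 12.5 255;0 0 0 0.1 0.1 12.5 255;0 0 0 0.1 0.1 12.5 255",
)

```text
t: 8.65
tcp_pos: [0.5124, 0.3643, 0.1958]
tcp_rot: [0.0, 0.085, 0.996, 0.0]
force: [0.5, -0.2, -0.8]
finger_gap: 0.0421
finger_force: 71.3
```

Request:
carry_out(
  commands="0 0 0 0 0 0 95;0 0 0 0 0 0 95;0 0 0 0 0 0 95;0 0 0 0 0 0 95;0 0 0 0 0 -3 95;0 0 0 0 0 -6 95;0 0 0 0 0 -10 95;0 0 0 0 0 -13 95",
)

```text
t: 9.45
tcp_pos: [0.5122, 0.3643, 0.3277]
tcp_rot: [0.0, 0.085, 0.996, 0.0]
force: [0.7, 0.9, 0.7]
finger_gap: 0.0534
finger_force: 0.0
```

```bash
python3 go.py .4885 .0481 .27 78 ; python3 - <<'E'
from meas import *
p,d,m=shot("wrist"); h=cv2.cvtColor(p,cv2.COLOR_RGB2HSV)
y=(h[...,0]>10)&(h[...,0]<38)&(h[...,1]>120);print(rects(p,m,y,.0065,150))
E
```

```text
t 9.45 turn [0.0008 0.0009 0.0387] shift cm [ -3.03 -31.57   5.74] F [0.7 0.9 0.7] gap 0.0534
[(0.4742, 0.3706, 105, 45, -9.6)]
```

Request:
carry_out(
  commands="0 0 0.039 -0.5 -5 0 255;0 0 0.039 -1 -10 0 255;0 0 0.039 -1.5 -15 0 255;0 0 0.039 -2 -20 0 255;0 0 0.039 -2.5 -25 0 255;0 0 0.039 -3 -31.6 2 255;0 0 0.039 -3 -31.6 4 255;0 0 0.039 -3 -31.6 5.7 255",
)

```text
t: 10.3
tcp_pos: [0.4874, 0.0451, 0.2675]
tcp_rot: [-0.0, 0.106, 0.994, -0.0]
force: [-0.4, 0.4, 0.1]
finger_gap: -0.0001
finger_force: 0.0
```

Request:
carry_out(
  commands="0 0 0 0 0 0 255;0 0 0 0 0 0 255;0 0 0 0 0 0 255",
)

```text
t: 10.6
tcp_pos: [0.4884, 0.0482, 0.2692]
tcp_rot: [0.001, 0.104, 0.995, 0.0]
force: [-0.6, 0.4, 1.2]
finger_gap: 0.0001
finger_force: 0.0
```

```bash
python3 near.py; python3 go.py .4886 .0484 .238 78
```

```text
(0.5087, -0.1028, 110, 33, -23.9) centre [ 0.5064 -0.1018] s -6.5
(0.484, 0.0492, 76, 45, -12.0) centre [0.4982 0.0462] s -32.8
t 10.65 turn [0.0004 0.0014 0.0006] shift cm [-0.01  0.02  3.13] F [ 0.  -0.3  0.4] gap -0.0
```

Request:
carry_out(
  commands="0 0 0 0 0 1.5 255;0 0 0 0 0 2.8 255;0 0 0 0 0 3.1 255;0 0 0 0 0 3.2 255;0 0 0 0 0 3.3 255;0 0 0 0 0 3.35 255;0 0 0 0 0 3.35 255",
)

```text
t: 11.35
tcp_pos: [0.4882, 0.0479, 0.2359]
tcp_rot: [0.001, 0.105, 0.995, 0.0]
force: [-2.6, 1.9, 11.4]
finger_gap: -0.0001
finger_force: 5.6
```

Request:
carry_out(
  commands="0 0 0 0 0 0.05 255;0 0 0 -1.2 0 0.05 255;0 0 0 -2.4 0 0.05 255;0 0 0 -3.6 0 0.05 255;0 0 0 -4.8 0 0.05 255;0 0 0 -6 0 0.05 255;0 0 0 -7.2 0 0.05 255;0 0 0 -7.2 0 0.05 255",
)

```text
t: 12.15
tcp_pos: [0.5581, 0.0327, 0.2359]
tcp_rot: [-0.001, 0.105, 0.995, -0.0]
force: [-11.7, 0.2, 30.1]
finger_gap: -0.0004
finger_force: 15.2
```

```bash
python3 near.py
```

```text
(0.6069, 0.022, 18, 7, -12.0) centre [0.6494 0.013 ] s 121.4
(0.5468, 0.0354, 62, 45, -12.0) centre [0.5678 0.0309] s 38.2
```

Slid 71 mm without slipping, with 42 mm left to go.

Request:
carry_out(
  commands="0 0 0 -1.2 0 0 255;0 0 0 -2.4 0 0 255;0 0 0 -3.6 0 0 255;0 0 0 -4.2 0 0 255;0 0 0 -4.2 0 0 255;0 0 0 -4.2 0 -1 255;0 0 0 -4.2 0 -4 255;0 0 0 -4.2 0 -6 255",
)

```text
t: 13.0
tcp_pos: [0.5998, 0.024, 0.2964]
tcp_rot: [0.001, 0.105, 0.995, 0.0]
force: [0.6, -0.3, -0.1]
finger_gap: 0.0
finger_force: 0.0
```

Request:
carry_out(
  commands="0 0 0 -4.5 0 0 0;0 0 0 -4.5 0 0 0;0 0 0 -4.5 0 0 0;0 0 0 -4.5 0 2 0;0 0 0 -4.5 0 4 0;0 0 0 -4.5 0 4 0;0 0 0 -4.5 0 4 0",
)

```text
t: 13.7
tcp_pos: [0.643, 0.0147, 0.2546]
tcp_rot: [-0.001, 0.105, 0.995, -0.0]
force: [0.2, 0.3, 0.5]
finger_gap: 0.0855
finger_force: 0.0
```

```bash
python3 near.py; python3 go.py .644 .0146 .215 78
```

```text
(0.6088, 0.0223, 105, 45, -11.9) centre [0.6088 0.0223] s 79.9
t 13.75 turn [ 0.      0.0001 -0.0002] shift cm [-0.06  0.    4.01] F [0.2 0.2 1.2] gap 0.0856
```

Request:
carry_out(
  commands="0 0 0 -0.2 0 2 0;0 0 0 -0.2 0 4 0;0 0 0 -0.2 0 4 0;0 0 0 -0.2 0 4 60;0 0 0 -0.2 0 4 100;0 0 0 -0.2 0 4 255;0 0 0 -0.2 0 4 255;0 0 0 -0.2 0 4 255",
  newtons=40,
)

```text
t: 14.55
tcp_pos: [0.6459, 0.0142, 0.2153]
tcp_rot: [0.001, 0.105, 0.995, 0.0]
force: [0.1, 0.4, 5.7]
finger_gap: 0.0433
finger_force: 40.0
```

Request:
carry_out(
  commands="0 0 0 0 0 0 255;0 0 0 0 0 0 255;0 0 0 0 0 -0.5 255;0 0 0 0 0 -1 255;0 0 0 0 0 -1.5 255;0 0 0 0 0 -2 255;0 0 0 0 0 -2 255",
  newtons=70,
)

```text
t: 15.25
tcp_pos: [0.6457, 0.0142, 0.2353]
tcp_rot: [0.001, 0.105, 0.995, 0.0]
force: [-0.1, -0.4, -0.5]
finger_gap: 0.0423
finger_force: 70.8
```

```bash
cat > held.py <<'E'
from meas import *
p,d,m=shot("wrist"); C=cloud(m,d)
for v in (60,150,240): print(v,C[v,258].round(4))
h=cv2.cvtColor(p,cv2.COLOR_RGB2HSV);y=(h[...,0]>10)&(h[...,0]<38)&(h[...,1]>120)
print(rects(p,m,y,ctrl.sense()["tcp_pos"][2]-.154,2000))
E
python3 held.py; python3 go.py .5142 .3628 .32 80.2
```

```text
60 [0.5626 0.0312 0.0814]
150 [0.5936 0.0246 0.0815]
240 [0.6303 0.0167 0.0812]
[(0.6086, 0.0219, 106, 45, -12.2)]
t 15.3 turn [ 0.0001  0.0007 -0.0388] shift cm [20.11 31.36 -8.52] F [ 0.   0.3 -1. ] gap 0.0422
```

Request:
carry_out(
  commands="0 0 0 0 0 -4 255;0 0 0 1 1 -8.5 255;0 0 -0.02 4 5 -8.5 255;0 0 -0.039 7 9.5 -8.5 255;0 0 -0.039 10 14 -8.5 255;0 0 -0.039 13 18.5 -8.5 255;0 0 -0.039 15.5 23 -8.5 255;0 0 -0.039 18 27 -8.5 255",
)

```text
t: 16.1
tcp_pos: [0.5283, 0.3073, 0.3193]
tcp_rot: [0.0, 0.085, 0.996, -0.0]
force: [1.3, -0.2, -0.7]
finger_gap: 0.0426
finger_force: 71.3
```

```bash
python3 go.py .5129 .363 .32 80.2
```

```text
t 16.1 turn [-0.      0.      0.0001] shift cm [ 2.47  5.23 -0.07] F [ 1.3 -0.2 -0.7] gap 0.0426
```

Request:
carry_out(
  commands="0 0 0 2 4.5 0 255;0 0 0 2 4.5 0 255;0 0 0 2 4.5 0 255;0 0 0 2 4.5 0 255",
)

```text
t: 16.5
tcp_pos: [0.5172, 0.3526, 0.3191]
tcp_rot: [-0.0, 0.085, 0.996, -0.0]
force: [0.3, 0.3, -1.3]
finger_gap: 0.0424
finger_force: 71.4
```

```bash
python3 go.py .5129 .363 .196 80.2
```

```text
t 16.5 turn [-0.0007 -0.0004  0.0002] shift cm [ 0.6   0.95 12.31] F [ 0.3  0.3 -1.3] gap 0.0424
```

Request:
carry_out(
  commands="0 0 0 0.6 1 0 255;0 0 0 0.6 1 4 255;0 0 0 0.6 1 7 255;0 0 0 0.6 1 9 255;0 0 0 0.6 1 10.5 255;0 0 0 0.6 1 11.5 255;0 0 0 0.6 1 12.3 255;0 0 0 0.6 1 12.3 255",
)

```text
t: 17.3
tcp_pos: [0.513, 0.364, 0.1959]
tcp_rot: [-0.0, 0.085, 0.996, -0.0]
force: [0.2, -0.5, -1.0]
finger_gap: 0.0423
finger_force: 71.4
```

Request:
carry_out(
  commands="0 0 0 0 0 0 95;0 0 0 0 0 0 95;0 0 0 0 0 0 95;0 0 0 0 0 0 95;0 0 0 0 0 -3 95;0 0 0 0 0 -6 95;0 0 0 0 0 -10 95;0 0 0 0 0 -13 95",
)

```text
t: 18.1
tcp_pos: [0.5131, 0.3642, 0.3288]
tcp_rot: [0.001, 0.085, 0.996, 0.0]
force: [1.2, 1.5, -0.9]
finger_gap: 0.0535
finger_force: 0.0
```

```bash
python3 go.py .4942 -.114 .27 78.3 ; python3 - <<'E'
from meas import *
p,d,m=shot("wrist"); h=cv2.cvtColor(p,cv2.COLOR_RGB2HSV)
y=(h[...,0]>10)&(h[...,0]<38)&(h[...,1]>120);print(rects(p,m,y,.009,150))
E
python3 look.py
```

```text
t 18.1 turn [0.001  0.001  0.0334] shift cm [ -6.26 -47.45   5.84] F [ 1.2  1.5 -0.9] gap 0.0535
[(0.4751, 0.3707, 106, 46, -9.9)]
(0.5038, -0.1161, 102, 42, -11.7) s(centre) mm -7
```

Two shims are in the tub, stacked. The third is next.

Request:
carry_out(
  commands="0 0 0.033 -0.7 -5 0 255;0 0 0.033 -1.4 -10 0 255;0 0 0.033 -2.1 -15 0 255;0 0 0.033 -2.8 -20 0 255;0 0 0.033 -3.5 -25 0 255;0 0 0.033 -4.2 -30 0 255;0 0 0.033 -4.9 -35 0 255;0 0 0.033 -5.5 -40 0 255",
)

```text
t: 19.0
tcp_pos: [0.4989, -0.0375, 0.3262]
tcp_rot: [0.0, 0.102, 0.995, 0.0]
force: [0.5, 0.3, 0.0]
finger_gap: -0.0002
finger_force: 0.0
```

Request:
carry_out(
  commands="0 0 0 -1 -7.4 0 255;0 0 0 -1 -7.4 2 255;0 0 0 -1 -7.4 4 255;0 0 0 -1 -7.4 5.8 255;0 0 0 -1 -7.4 5.8 255;0 0 0 -1 -7.4 5.8 255;0 0 0 -1 -7.4 5.8 255",
)

```text
t: 19.7
tcp_pos: [0.4945, -0.11, 0.2691]
tcp_rot: [0.0, 0.102, 0.995, -0.0]
force: [-0.8, -0.4, -0.0]
finger_gap: -0.0002
finger_force: 0.0
```

```bash
python3 near.py; python3 go.py .4942 -.114 .238 78.3
```

```text
(0.4913, -0.1129, 79, 45, -11.5) centre [ 0.504  -0.1155] s -7.2
t 19.75 turn [-0.0001  0.0013  0.0009] shift cm [-0.04 -0.4   3.12] F [-0.1 -0.5 -0.2] gap -0.0002
```

Request:
carry_out(
  commands="0 0 0 0 -0.3 1.5 255;0 0 0 0 -0.3 2.8 255;0 0 0 0 -0.3 3.1 255;0 0 0 0 -0.3 3.2 255;0 0 0 0 -0.3 3.3 255;0 0 0 0 -0.3 3.35 255;0 0 0 0 -0.3 3.35 255",
)

```text
t: 20.45
tcp_pos: [0.4936, -0.1129, 0.2359]
tcp_rot: [0.0, 0.102, 0.995, -0.0]
force: [-5.4, 1.1, 16.0]
finger_gap: -0.0001
finger_force: 7.9
```

Slide 87 mm in all: 60 mm now, then check.

Request:
carry_out(
  commands="0 0 0 0 0 0.03 255;0 0 0 -1.2 0 0.03 255;0 0 0 -2.4 0 0.03 255;0 0 0 -3.6 0 0.03 255;0 0 0 -4.8 0 0.03 255;0 0 0 -6 0 0.03 255;0 0 0 -6 0 0.03 255",
)

```text
t: 21.15
tcp_pos: [0.5523, -0.1251, 0.2358]
tcp_rot: [-0.001, 0.102, 0.995, 0.0]
force: [-9.1, 2.2, 27.2]
finger_gap: -0.0
finger_force: 13.5
```

```bash
python3 near.py
```

```text
(0.6013, -0.1354, 18, 7, -11.7) centre [ 0.6439 -0.1442] s 135.1
(0.5411, -0.1232, 61, 45, -11.6) centre [ 0.5627 -0.1276] s 52.4
```

Request:
carry_out(
  commands="0 0 0 -1.2 0 0 255;0 0 0 -2.4 0 0 255;0 0 0 -2.8 0 0 255;0 0 0 -2.8 0 0 255;0 0 0 -2.8 0 -1 255;0 0 0 -2.8 0 -4 255;0 0 0 -2.8 0 -6 255;0 0 0 -2.8 0 -6 255",
)

```text
t: 22.0
tcp_pos: [0.5808, -0.1311, 0.298]
tcp_rot: [0.002, 0.102, 0.995, -0.0]
force: [-0.3, -0.1, -0.0]
finger_gap: 0.0003
finger_force: 0.0
```

Request:
carry_out(
  commands="0 0 0 -4.7 0 0 0;0 0 0 -4.7 0 0 0;0 0 0 -4.7 0 0 0;0 0 0 -4.7 0 2 0;0 0 0 -4.7 0 4 0;0 0 0 -4.7 0 4 0;0 0 0 -4.7 0 4 0",
)

```text
t: 22.7
tcp_pos: [0.6253, -0.1402, 0.2546]
tcp_rot: [-0.001, 0.102, 0.995, 0.0]
force: [0.1, -1.4, 0.9]
finger_gap: 0.0852
finger_force: 0.0
```

```bash
python3 near.py; python3 go.py .6262 -.1408 .215 78.3
```

```text
(0.5902, -0.1334, 105, 45, -11.6) centre [ 0.5902 -0.1334] s 80.5
t 22.75 turn [-0.      0.0001  0.0004] shift cm [-0.06 -0.03  4.02] F [-0.1  0.1 -0.6] gap 0.0854
```

Request:
carry_out(
  commands="0 0 0 -0.1 0 2 0;0 0 0 -0.1 0 4 0;0 0 0 -0.1 0 4 0;0 0 0 -0.1 0 4 60;0 0 0 -0.1 0 4 100;0 0 0 -0.1 0 4 255;0 0 0 -0.1 0 4 255;0 0 0 -0.1 0 4 255",
  newtons=40,
)

```text
t: 23.55
tcp_pos: [0.6272, -0.1407, 0.2154]
tcp_rot: [0.001, 0.102, 0.995, -0.0]
force: [1.6, -0.9, 5.6]
finger_gap: 0.0438
finger_force: 40.1
```

Request:
carry_out(
  commands="0 0 0 0 0 0 255;0 0 0 0 0 0 255;0 0 0 0 0 -0.5 255;0 0 0 0 0 -1 255;0 0 0 0 0 -1.5 255;0 0 0 0 0 -2 255;0 0 0 0 0 -2 255",
  newtons=70,
)

```text
t: 24.25
tcp_pos: [0.627, -0.1407, 0.2355]
tcp_rot: [0.001, 0.102, 0.995, -0.0]
force: [-0.5, -0.4, -1.5]
finger_gap: 0.042
finger_force: 70.8
```

```bash
python3 held.py; python3 go.py .5129 .363 .32 80.2
```

```text
60 [ 0.5438 -0.1242  0.0819]
150 [ 0.5748 -0.1306  0.082 ]
240 [ 0.6113 -0.1382  0.0821]
[(0.59, -0.1333, 105, 45, -11.7)]
t 24.3 turn [-0.      0.0007 -0.0327] shift cm [21.35 47.01 -8.51] F [ 0.1  0.5 -1.3] gap 0.0421
```

Request:
carry_out(
  commands="0 0 0 0 0 -4 255;0 0 0 1 1 -8.5 255;0 0 -0.033 4 5 -8.5 255;0 0 -0.033 6.5 10 -8.5 255;0 0 -0.033 8.5 14.5 -8.5 255;0 0 -0.033 10.5 19 -8.5 255;0 0 -0.033 12.5 23.5 -8.5 255;0 0 -0.033 14.5 28 -8.5 255",
)

```text
t: 25.1
tcp_pos: [0.5412, 0.1619, 0.3196]
tcp_rot: [-0.0, 0.085, 0.996, 0.0]
force: [0.2, -0.2, -0.6]
finger_gap: 0.0423
finger_force: 71.3
```

Request:
carry_out(
  commands="0 0 0 1 4.5 0 255;0 0 0 2.5 9 0 255;0 0 0 4 13.5 0 255;0 0 0 5.6 18.5 0 255;0 0 0 5.6 18.5 0 255;0 0 0 5.6 18.5 0 255;0 0 0 5.6 18.5 0 255;0 0 0 5.6 18.5 0 255",
)

```text
t: 25.9
tcp_pos: [0.5186, 0.3507, 0.3195]
tcp_rot: [-0.0, 0.086, 0.996, -0.0]
force: [-0.3, 0.4, -1.2]
finger_gap: 0.0422
finger_force: 71.4
```

```bash
python3 go.py .5129 .363 .196 80.2
```

```text
t 25.9 turn [-0.0005 -0.0003 -0.0011] shift cm [ 0.77  1.12 12.35] F [-0.3  0.4 -1.2] gap 0.0422
```

Request:
carry_out(
  commands="0 0 0 0.8 1.1 0 255;0 0 0 0.8 1.1 4 255;0 0 0 0.8 1.1 7 255;0 0 0 0.8 1.1 9 255;0 0 0 0.8 1.1 10.5 255;0 0 0 0.8 1.1 11.5 255;0 0 0 0.8 1.1 12.3 255;0 0 0 0.8 1.1 12.3 255",
)

```text
t: 26.7
tcp_pos: [0.5123, 0.3641, 0.1961]
tcp_rot: [-0.0, 0.085, 0.996, -0.0]
force: [0.3, 0.2, -0.9]
finger_gap: 0.0421
finger_force: 71.4
```

Request:
carry_out(
  commands="0 0 0 0 0 0 95;0 0 0 0 0 0 95;0 0 0 0 0 0 95;0 0 0 0 0 0 95;0 0 0 0 0 -3 95;0 0 0 0 0 -6 95;0 0 0 0 0 -10 95;0 0 0 0 0 -13 95",
)

```text
t: 27.5
tcp_pos: [0.5124, 0.3643, 0.329]
tcp_rot: [0.001, 0.085, 0.996, 0.0]
force: [0.6, 0.3, -0.4]
finger_gap: 0.0535
finger_force: 0.0
```

```bash
python3 - <<'E'
from meas import *
p,d,m=shot("wrist"); h=cv2.cvtColor(p,cv2.COLOR_RGB2HSV)
y=(h[...,0]>10)&(h[...,0]<38)&(h[...,1]>120);print(rects(p,m,y,.0115,150))
p,d,m=shot("top"); h=cv2.cvtColor(p,cv2.COLOR_RGB2HSV)
cv2.imwrite("pics/top2.png",cv2.cvtColor(p,cv2.COLOR_RGB2BGR))
k=np.zeros(d.shape,bool);k[175:280,362:450]=1
print("lid",rects(p,m,k&(h[...,2]<85),.018,500),"rib",rects(p,m,k&(h[...,2]<45),.046,30))
E
```

```text
[(0.475, 0.3706, 106, 45, -10.0)]
lid [] rib [(0.4331, -0.3374, 66, 21, -1.0)]
```

View pics/top2.png

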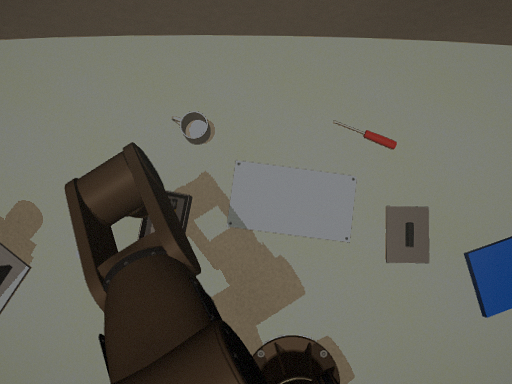

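The top view shows the stand is clear. The lid was knocked and is now at about (408,235), with its rib near (0.433, -0.337). I'll go there with the fingers open.

```bash
python3 go.py .485 -.337 .30 89
```

```text
t 27.6 turn [ 0.0043  0.0055 -0.1533] shift cm [ -9.11 -69.67   2.84] F [0.6 0.  0.1] gap 0.054
```

Request:
carry_out(
  commands="0 0 -0.153 -0.7 -5 0 95;0 0 -0.153 -1.4 -10 0 95;0 0 -0.153 -2.1 -15 0 95;0 0 -0.153 -2.8 -20 0 95;0 0 -0.153 -3.5 -25 0 95;0 0 -0.153 -4.2 -30 0 95;0 0 -0.153 -4.9 -35 0 95;0 0 -0.153 -5.5 -40 0 95",
)

```text
t: 28.4
tcp_pos: [0.4983, -0.0357, 0.3264]
tcp_rot: [0.0, 0.009, 1.0, -0.0]
force: [-0.0, -0.6, -0.3]
finger_gap: 0.0535
finger_force: 0.0
```

```bash
python3 go.py .485 -.337 .30 89
```

```text
t 28.4 turn [-0.      0.0001 -0.0001] shift cm [  0.8  -30.15   2.64] F [-0.  -0.6 -0.3] gap 0.0535
```

Request:
carry_out(
  commands="0 0 0 0.5 -5 0.5 60;0 0 0 0.5 -10 1 60;0 0 0 0.5 -15 1.5 60;0 0 0 0.7 -20 2 60;0 0 0 0.8 -25 2.5 60;0 0 0 0.8 -29.5 2.6 60;0 0 0 0.8 -29.5 2.6 60;0 0 0 0.8 -29.5 2.6 60",
)

```text
t: 29.2
tcp_pos: [0.485, -0.3294, 0.2999]
tcp_rot: [-0.0, 0.01, 1.0, 0.0]
force: [-0.4, 0.6, 0.1]
finger_gap: 0.0656
finger_force: 0.0
```

```bash
cat > rib.py <<'E'
import sys; from meas import *
p,d,m=shot("wrist"); h=cv2.cvtColor(p,cv2.COLOR_RGB2HSV); C=cloud(m,d)
if len(sys.argv)>1: cv2.imwrite("pics/"+sys.argv[1],cv2.cvtColor(p,cv2.COLOR_RGB2BGR))
k=(C[...,2]>.038)&(C[...,2]<.055)&(d>0); print("rib",rects(p,m,k,.046,150))
k=(C[...,2]>.010)&(C[...,2]<.055)&(d>0); print("lid",rects(p,m,k,.018,1500))
E
python3 rib.py w6.png; python3 go.py .433 -.337 .25 89
```

```text
rib [(0.5074, -0.1634, 125, 6, -7.0), (0.4339, -0.3406, 69, 16, -1.0)]
lid [(0.5036, -0.1488, 170, 22, -7.0), (0.4342, -0.3404, 166, 130, -0.8)]
t 29.25 turn [ 0.0009 -0.001  -0.0012] shift cm [ 5.19 -0.97  5.01] F [-0.5 -0.4 -0.9] gap 0.0656
```

View pics/w6.png

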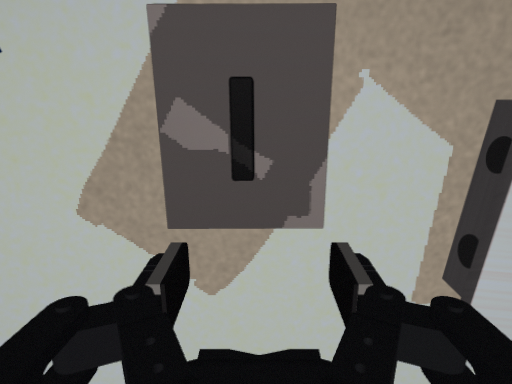

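The lid's rib is at (242,129) and the measured sizes match, giving a lid centre of (0.434, -0.3405) and a yaw of -0.9°.

Request:
carry_out(
  commands="0 0 0 5.1 -1.3 0 60;0 0 0 5.1 -1.3 3 60;0 0 0 5.1 -1.3 6 60;0 0 0 5.1 -1.3 6 60;0 0 0 5.1 -1.3 6 60;0 0 0 5.1 -1.3 6 60",
)

```text
t: 29.85
tcp_pos: [0.4351, -0.3403, 0.2419]
tcp_rot: [0.001, 0.008, 1.0, -0.0]
force: [0.1, 1.2, 0.5]
finger_gap: 0.0654
finger_force: 0.0
```

```bash
python3 go.py .434 -.3405 .195 89.1
```

```text
t 29.85 turn [-0.0009  0.0011 -0.001 ] shift cm [ 0.11 -0.01  4.69] F [0.1 1.2 0.5] gap 0.0654
```

Request:
carry_out(
  commands="0 0 0 0.1 0 2.5 60;0 0 0 0.1 0 4 60;0 0 0 0.1 0 4.6 60;0 0 0 0.1 0 4.6 150;0 0 0 0.1 0 4.6 180;0 0 0 0.1 0 4.6 255;0 0 0 0.1 0 4.6 255;0 0 0 0.1 0 4.6 255",
  newtons=60,
)

```text
t: 30.65
tcp_pos: [0.4336, -0.3408, 0.1956]
tcp_rot: [0.001, 0.009, 1.0, -0.0]
force: [-0.3, 1.2, 10.4]
finger_gap: 0.0149
finger_force: 59.4
```

```bash
python3 go.py .4755 .3695 .30 80.2; python3 rib.py
```

```text
t 30.65 turn [-0.0008  0.0012  0.1533] shift cm [ -2.94  71.09 -10.5 ] F [-0.3  1.2 10.4] gap 0.0149
rib [(0.4324, -0.3423, 71, 42, -24.0)]
lid [(0.4242, -0.3413, 146, 130, -1.1)]
```

Request:
carry_out(
  commands="0 0 0 0 0 0 255;0 0 0 0 0 -2 255;0 0 0 0 0 -5 255;0 0 0 0 0 -8 255;0 0 0 0 0 -11 255;0 0 0 -2 3 -11.5 255;0 0 0 -4 7 -11.5 255;0 0 0 -5.5 11.5 -11.5 255",
  newtons=90,
)

```text
t: 31.5
tcp_pos: [0.4913, -0.2261, 0.3107]
tcp_rot: [0.001, 0.01, 1.0, -0.001]
force: [1.3, 1.7, -2.3]
finger_gap: 0.0141
finger_force: 88.3
```

Request:
carry_out(
  commands="0 0 0.02 -0.5 4.5 0 255;0 0 0.04 -0.5 9 0 255;0 0 0.06 -0.5 13.5 0 255;0 0 0.08 -0.5 18 0 255;0 0 0.1 -0.5 22.5 0 255;0 0 0.12 -0.5 27 0 255;0 0 0.14 -0.5 31.5 0 255;0 0 0.153 -0.5 36 0 255",
)

```text
t: 32.3
tcp_pos: [0.5015, 0.1351, 0.3102]
tcp_rot: [0.0, 0.086, 0.996, 0.0]
force: [1.1, -0.2, -1.7]
finger_gap: 0.014
finger_force: 88.3
```

```bash
python3 go.py .4755 .3695 .30 80.2
```

```text
t 32.3 turn [ 0.0003  0.0008 -0.0006] shift cm [ 6.56 22.66  1.02] F [ 1.1 -0.2 -1.7] gap 0.014
```

Request:
carry_out(
  commands="0 0 0 1.5 4.5 0 255;0 0 0 3 9 0 255;0 0 0 4.5 13.5 0 255;0 0 0 6 18 0 255;0 0 0 6.3 21 0 255;0 0 0 6.3 21 0 255;0 0 0 6.3 21 0 255;0 0 0 6.3 21 0 255",
)

```text
t: 33.1
tcp_pos: [0.4752, 0.3501, 0.3097]
tcp_rot: [-0.0, 0.085, 0.996, -0.0]
force: [-0.1, -1.0, -1.0]
finger_gap: 0.0141
finger_force: 88.3
```

```bash
python3 rib.py w7.png; python3 go.py .4755 .3695 .27 80.2
```

```text
rib [(0.507, 0.1781, 115, 31, 6.7)]
lid [(0.5186, 0.1631, 128, 49, 6.7)]
t 33.15 turn [-0.0004 -0.0003 -0.0006] shift cm [0.32 1.94 3.97] F [-0.4 -0.1 -1.3] gap 0.0144
```

View pics/w7.png

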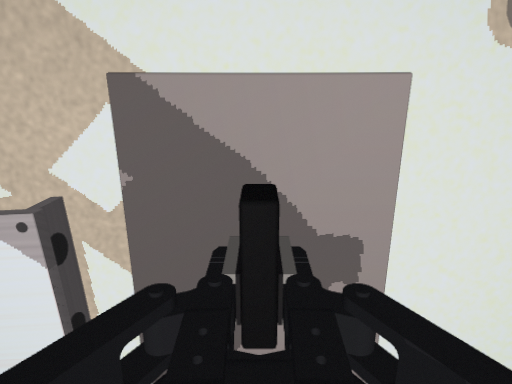

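The lid is held squarely, with its rear edge from (108,73) to (411,73). Next I'll check its tilt and its offset in the hand.

```bash
python3 - <<'E'
from h import *
p,d,m=shot("wrist"); s=ctrl.sense(); C=cloud(m,d)
P=np.concatenate([C[85:200,135:225].reshape(-1,3),C[85:200,300:385].reshape(-1,3)])
A=np.c_[P[:,:2]-s["tcp_pos"][:2],np.ones(len(P))]; k=np.linalg.lstsq(A,P[:,2],rcond=None)[0]
print("tilt",k[:2].round(4),"flange z at tcp",k[2].round(4),"tcp",s["tcp_pos"].round(4))
zr=k[2]-k[0]*.08
c=ray(m,[(108,73),(411,73)],zr); print(c.round(4),np.linalg.norm(c[0]-c[1]).round(4))
e=c[1]-c[0]; yaw=np.arctan2(e[1],e[0])-np.pi/2; print("yaw",np.rad2deg(yaw),"lid centre",(c.mean(0)[:2]+.083*np.array([np.cos(yaw),np.sin(yaw)])).round(4))
E
```

```text
tilt [-0.0468  0.0087] flange z at tcp 0.1305 tcp [0.4755 0.3499 0.3098]
[[0.3839 0.3016 0.1342]
 [0.4054 0.4259 0.1342]] 0.1262
yaw -9.833459101112517 lid centre [0.4764 0.3496]
```

Request:
carry_out(
  commands="0 0 0 0.3 1.9 0 255;0 0 0 0.3 1.9 2 255;0 0 0 0.3 1.9 4 255;0 0 0 0.3 1.9 4 255;0 0 0 0.3 1.9 4 255;0 0 0 0.3 1.9 4 255;0 0 0 0.3 1.9 4 255",
)

```text
t: 33.9
tcp_pos: [0.476, 0.3703, 0.2706]
tcp_rot: [0.001, 0.085, 0.996, 0.0]
force: [0.2, -0.4, -1.3]
finger_gap: 0.0142
finger_force: 88.3
```

```bash
python3 go.py .4755 .3695 .248 80.2
```

```text
t 33.9 turn [0.001 0.001 0.   ] shift cm [ 0.04 -0.09  2.26] F [ 0.2 -0.4 -1.3] gap 0.0142
```

Request:
carry_out(
  commands="0 0 0 0.04 -0.08 0.6 255;0 0 0 0.04 -0.08 1.1 255;0 0 0 0.04 -0.08 1.5 255;0 0 0 0.04 -0.08 1.8 255;0 0 0 0.04 -0.08 2.1 255;0 0 0 0.04 -0.08 2.1 255",
)

```text
t: 34.5
tcp_pos: [0.475, 0.3693, 0.2481]
tcp_rot: [-0.0, 0.085, 0.996, -0.0]
force: [-0.6, 0.1, -1.2]
finger_gap: 0.0142
finger_force: 88.6
```

Request:
carry_out(
  commands="0 0 0 0 0 0.15 255;0 0 0 0 0 0.3 255;0 0 0 0 0 0.4 255;0 0 0 0 0 0.5 255;0 0 0 0 0 0.6 255;0 0 0 0 0 0.7 255;0 0 0 0 0 0.7 255",
)

```text
t: 35.2
tcp_pos: [0.4751, 0.3694, 0.2419]
tcp_rot: [0.0, 0.085, 0.996, 0.0]
force: [-1.7, 0.1, 3.4]
finger_gap: 0.0143
finger_force: 88.9
```

Request:
carry_out(
  commands="0 0 0 0 0 0.05 255;0 0 0 0 0 0.1 255;0 0 0 0 0 0.15 255;0 0 0 0 0 0.2 255;0 0 0 0 0 0.25 255;0 0 0 0 0 0.25 255",
)

```text
t: 35.8
tcp_pos: [0.475, 0.3694, 0.2417]
tcp_rot: [0.0, 0.085, 0.996, 0.0]
force: [-12.1, -8.6, 47.6]
finger_gap: 0.0141
finger_force: 95.4
```

Solid stop at the home height. Now release and retreat.

Request:
carry_out(
  commands="0 0 0 0 0 -0.2 255;0 0 0 0 0 -0.2 150;0 0 0 0 0 -0.2 100;0 0 0 0 0 -0.2 60;0 0 0 0 0 -0.2 60;0 0 0 0 0 -2 60;0 0 0 0 0 -6 60;0 0 0 -4 0 -8 60",
)

```text
t: 36.6
tcp_pos: [0.5121, 0.3634, 0.3211]
tcp_rot: [-0.001, 0.084, 0.996, -0.0]
force: [0.8, -1.1, 0.1]
finger_gap: 0.0653
finger_force: 0.0
```

Request:
carry_out(
  commands="0 0 0 -2 0 -2 60;0 0 0 -2 0 -2 60;0 0 0 -2 0 -2 60",
)

```text
t: 36.9
tcp_pos: [0.5342, 0.3589, 0.3388]
tcp_rot: [-0.0, 0.086, 0.996, -0.0]
force: [-0.5, 0.1, -0.6]
finger_gap: 0.0653
finger_force: 0.0
```

```bash
python3 - <<'E'
from meas import *
p,d,m=shot("wrist"); cv2.imwrite("pics/w8.png",cv2.cvtColor(p,cv2.COLOR_RGB2BGR)); C=cloud(m,d)
k=(C[...,2]>.085)&(C[...,2]<.1)&(d>0); print("rib",rects(p,m,k,.092,150))
k=(C[...,2]>.05)&(C[...,2]<.1)&(d>0); r=rects(p,m,k,.064,1500); print("lid",r)
k=(C[...,2]>.055)&(C[...,2]<.075)&(np.hypot(C[...,0]-.4755,C[...,1]-.3695)<.055)
P=C[k];A=np.c_[P[:,:2]-[.4755,.3695],np.ones(len(P))];print(np.linalg.lstsq(A,P[:,2],rcond=None)[0].round(4))
print(ctrl.sense()["force"].round(1),ctrl.sense()["t"])
E
```

```text
rib [(0.4756, 0.369, 69, 16, -9.8)]
lid [(0.5504, 0.1707, 198, 55, -21.9), (0.48, 0.3686, 157, 130, -9.7)]
[0.0003 0.0006 0.0645]
[ 0.5 -0.2 -0.4] 36.95
```

View pics/w8.png

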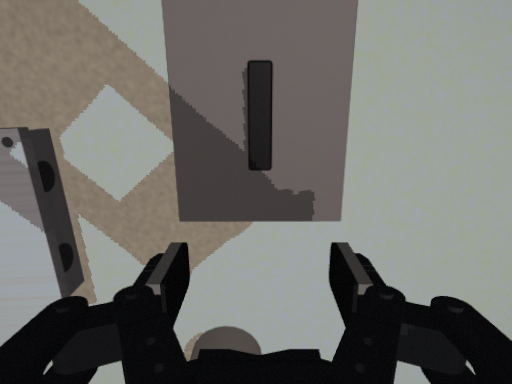

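The lid sits level and centred, with its rib at (260,115). The flange top is at 64.5 mm against 64 mm when fully home, and the gripper touches nothing.

```bash
python3 -c "
from plant import ctrl; print(ctrl.hand_in())"
```

```text
the job is handed in; nothing more can be done
None
```

The job is handed in with no verdict returned: all three shims present are in the tub, and the lid is pressed home, measured level and centred (flange top 64.5 mm against 64 mm fully home).

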